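# Hold a photometer's shutter key half-way for a reading

## Task

Take a reading on the bench photometer: lower the tallest of the three capped vials upright into its well until it rests on the bottom, let go of it and close the hinged lid over it fully. Then press the spring-loaded shutter key with the fingertips half-way down (about 10 of its 20 mm: the shutter is blocked both at the top and at the bottom) and keep holding it there; the job finishes while the key is still being held. Leave the other things on the bench where they are.

Things in the scene. Friction and masses are not known exactly. Their poses are not given: they have to be found in the camera images.
- photometer: (all sizes here and below in mm) white bench instrument with black base, 170 (its x) x 220 (its y) x 75 tall, fixed to the bench; origin at the centre of its underside, z up; its front with the display faces its -x, roughly towards the robot. On its top: the vial well under the lid (left, +y half) and the shutter key (right, -y half).
- well_mouth (a point): centre of the round mouth of the well, in the top face, 75 above the bench. The well is a 31 dia hole, 45 deep, with a 2 bevel at its mouth; at photometer x -5, y +50. Axes parallel to the photometer's
- well_floor (a point): centre of the well's floor, 45 below the mouth and 30 above the bench; axes parallel to the photometer's
- lid_hinge (a point): middle of the lid's hinge line, on the top face (75 above the bench) at photometer x +35, y +50, so 40 behind the well's centre; the hinge line runs along the photometer's y. Axes parallel to the photometer's
- lid (a joint): angle of the lid, rad: 0 = closed flat on the top face, 1.95 = fully open, leaning back; starts at 1.6 to 1.85. Stiff hinge: the lid stays where it is left and must be pushed or led all the way shut (1 to 3 N at its outer end): pushed over from behind and then pressed down from above, or led by its lip
- lid_back (a point): point on the lid's flat outer face (its top when closed, its back when open), mid-width, 65 from the hinge towards the front edge, 42 off the hinge plane: a good place to push; z axis = outward normal. The lid is a grey hollow cover, 80 from hinge to front, 70 wide, 42 tall, walls 4, with a lip 10 x 30 x 6 thick at the foot of its front wall (uppermost when open)
- key (a joint): travel of the shutter key, m: 0 = up (released), 0.020 = bottomed. Spring: 3 N at the top, 6 N half-way, 9 N at the bottom; springs back when let go
- key_top (a point): centre of the flat top of the shutter key, a black round head 40 dia x 9 thick on a 22 dia steel stem, at photometer x -30, y -60; 110 above the bench when released, 100 when half-way, 90 when bottomed. It moves straight down. A black ring on the stem sinks into the grey collar at half travel
- tall_vial: the vial to read: clear glass vial with white cap, 26 dia x 75 tall (cap 26 dia, top 18), about 45 g, standing upright; origin at the centre of its underside, z up. In the well it stands 30 out of the top face
- squat_vial: bystander: short wide capped glass vial, 36 dia x 48 tall, loose; origin at the centre of its underside; leave it
- slim_vial: bystander: short slim capped glass vial, 20 dia x 52 tall, loose; origin at the centre of its underside; leave it
- eyepiece: bystander: black microscope eyepiece standing upright, 34 dia x 55 tall, loose; origin at the centre of its underside; leave it
- petri_dish: bystander: clear petri dish with cover, 93 dia x 18 tall, loose; origin at the centre of its underside; leave it
- slide_mailer: bystander: clear slide mailer, 85 x 30 x 22, loose; origin at the centre of its underside; leave it
- tweezers: bystander: steel tweezers lying flat, about 118 long, 8 tall, loose; origin at the centre of its underside; leave it
Mind the look-alikes: they are no part of the job. Leave any pink or red look-alike of the tall_vial alone.

How it is judged:
By the outcome, as a careful person would: the job done as asked, in the order asked, and still so for the second after the job is handed in, while the arm keeps its last pose, push and grip.
It also fails if it takes over 64 s, if anything falls off the work surface, if the arm or the gripper's body presses on something with over 40 N, if the wrist force passes 120 N, or if a joint passes its speed limit or range.

## Robot

A 7-joint arm with a two-finger parallel gripper is mounted at the origin on the work surface. World frame = base frame: x ahead of the robot, y to its left, z up, the work surface at z = 0. Lengths are in m, angles in rad, forces in N, time in s.
With the tool pointing down it reaches from about 0.4 to 0.9 m from the base axis. Payload 5.6 kg.
Tool frame: the origin (TCP) lies midway between the tips of the shut fingers; the grasp point (between the pads) lies 19 mm behind it; z points along the fingers, y is the line along which they close (so a half turn about z gives the same grasp; the last joint's range is limited). The gripper opens to 92 mm and grips with 3 to 60 N. Pads are 20 mm wide; open, the fingers measure 128 mm over their backs; the gripper's body (75 mm by 189 mm) begins 69 mm behind the grasp point.
Start: joints at [-1.337, 0.468, -0.012, 1.603, 0.006, 1.071, -0.056], TCP at [0.178, 0.625, 0.182] pointing down, gripper open.
Joint ranges: [-2.53, 2.53], [-0.31, 2.02], [-1.57, 1.55], [0.28, 2.44], [-1.29, 4.43], [0.15, 1.84], [-2.92, 2.92]. Speed limits (rad/s): [2.57, 2.57, 3.14, 3.14, 3.14, 3.14, 3.14].

## Interface

Orientations are given as a 3x3 rotation matrix whose columns are the frame's x, y, z axes.
In Python, from station import env, effector, solver, viewer, workorder, search_frame, tip_of gives the robot as it stands. Calls block until the motion is done:
- env.reach(position, orientation): joint-space move of the TCP to a pose.
- env.movel(position, frame=None, rate=0.15): straight line of the TCP; frame=None keeps the orientation; rate is the mean speed in m/s.
- env.goto_joints(angles): joint-space move.
- effector.release() and effector.grasp(squeeze=None): open the fingers fully, or close them until they stop; squeeze is the grip in N (None keeps the last).
- env.pause(seconds).
- solver.inverse_kinematics(position, orientation): joint angles nearest the present ones, or None.
- env.sense(): the state.
- viewer.read_camera(name): name is "side" or "top" or "wrist"; returns (picture, depth): 384x512x3 uint8, red, green, blue; 384x512 float32, m along the optical axis (not along the pixel's ray), 0 where there is no reading.
- viewer.camera_info(name): a dict with "intrinsics" (3x3 intrinsics, pixels), "dist_coeffs" ([k1, k2, p1, p2, k3] as OpenCV has them; the pictures are not rectified), "eye" and "rotation" of the camera in the world; the wrist camera has in their place "T_tool_cam" (4x4, takes a point from camera to tool coordinates, whose origin is the TCP and whose axes are the flange's). Camera axes: x right, y up, looking along -z (the intrinsics and any distortion apply to the point x, -y, -z); pixel columns grow to the right and rows downward; lengths in m; the calibration is good to about 2 mm. A picture is of the moment at which its call begins: read the wrist's pose just before it. camera_info takes no time and is no camera call.
A pose or a line that the arm cannot do raises env.PlanningError and nothing moves.
- workorder.finish_job(): hands the job in; it is judged then, once.
Trained networks look in the newest picture that a camera, given by its name, has taken for a name from the list of things; names that differ only in an ending like _2 or _b are one class to them, and where a whole thing is asked for, a point or a joint stands for the part that bears it (a point fixed in the world has none). Each returns a list of dicts, best first, with "score" (0 to 1); they miss things now and then, are a little off and sometimes report something else, mostly with a low value. They report only what shows in the picture. A call takes as long as a camera call. They do not tell look-alikes from the thing itself.
- search_frame(camera, name): "at" ([x, y, z] in m, in world coordinates, good to about 4 mm: the middle of the surface that is visible of it).
- tip_of(camera, name): "at" ([x, y, z] in m, in world coordinates, good to about 4 mm: a listed point, or the origin of a listed thing).
The state is a dict: "t": time; "joint_positions": joint angles; "joint_velocities": joint speeds; "tau": joint torques, N m; "ee_pos": TCP position; "tcp_rot": TCP orientation; "wrist_force": force on the tool from outside, world axes, zero at the start; "moment": the same for the moment, N m; "gripper_width": finger opening in m; "grasp_force": force on a finger pad.
Only numpy, scipy, OpenCV 4.12 (cv2) and the standard library are available. Lean on these libraries where they do the work, as an engineer would, in place of code of your own. Each camera call takes 0.05 s, during which the arm holds its last target. There are 200 camera calls.

## Working session

There is one attempt and no reset: what is moved stays moved. The work goes in short steps, each a Python script; the robot and the scene stay as the last script left them, time stands still between calls to the robot, and variables do not carry over. Pictures are saved under pics/ and viewed, at most 11 in all, crops included, and the job is handed in when it is done.

```bash
mkdir -p pics; ls; python3 - <<'E'
from station import env, viewer, search_frame, tip_of
import cv2, numpy as np
s=env.sense(); print(s['t'],s['ee_pos'],s['tcp_rot'],s['gripper_width'])
ims=[]
for c in ['side','top']:
    im,d=viewer.read_camera(c); cv2.imwrite(f'pics/{c}0.png',im[:,:,::-1]); np.savez(f'{c}0.npz',im=im,d=d)
    i=viewer.camera_info(c); print(c,i)
    for n in ['photometer','well_mouth','lid_hinge','lid_back','key_top','tall_vial','squat_vial','slim_vial']:
        print(n,[(np.round(r['at'],4).tolist(),round(r['score'],2)) for r in tip_of(c,n)[:3]])
E
```

```text
pics
0.0 [0.17754946 0.62462572 0.18086484] [[-9.61917593e-01  2.73339397e-01 -3.44060633e-04]
 [ 2.73339580e-01  9.61916099e-01 -1.70047516e-03]
 [-1.33849392e-04 -1.72976236e-03 -9.99998495e-01]] 0.0916510513674456
side {'intrinsics': array([[416.56732804,   0.        , 259.33722288],
       [  0.        , 416.56732804, 202.30946746],
       [  0.        ,   0.        ,   1.        ]]), 'dist_coeffs': array([-0.11993748,  0.        ,  0.        ,  0.        ,  0.        ]), 'eye': array([ 0.05345466, -0.73885288,  0.57799527]), 'rotation': array([[ 0.86209973,  0.2588235 , -0.43565405],
       [-0.50658466,  0.41900266, -0.75353086],
       [-0.01249129,  0.87031441,  0.4923381 ]])}
photometer [([0.54, -0.0131, -0.001], 0.81), ([0.4665, -0.3949, -0.0017], 0.39)]
well_mouth [([0.5452, 0.041, 0.0699], 0.73)]
lid_hinge [([0.5809, 0.0359, 0.0765], 0.82), ([0.5389, 0.0388, 0.0352], 0.69)]
lid_back [([0.6374, 0.0284, 0.129], 0.6)]
key_top [([0.6421, 0.0325, 0.1283], 0.72), ([0.5036, -0.0683, 0.1103], 0.65)]
tall_vial [([0.4299, -0.2445, -0.0016], 0.97), ([0.4907, -0.2309, -0.0004], 0.85)
[... 340 characters left out ...]
   ,  0.        ]), 'eye': array([ 0.37031843, -0.00667107,  1.0590095 ]), 'rotation': array([[ 0.02576749,  0.99371423, -0.10894062],
       [-0.9995648 ,  0.02717696,  0.01147285],
       [ 0.01436141,  0.10859758,  0.99398205]])}
photometer [([0.5406, -0.011, 0.0006], 0.64)]
well_mouth [([0.4298, -0.2495, -0.0041], 0.72), ([0.5413, 0.0427, 0.0748], 0.66)]
lid_hinge [([0.5833, 0.0341, 0.0751], 0.66)]
lid_back []
key_top [([0.4968, -0.0646, 0.112], 0.74)]
tall_vial [([0.3619, -0.2768, 0.004], 0.65), ([0.4316, -0.2487, -0.0027], 0.56), ([0.4902, -0.2284, 0.0001], 0.56)]
squat_vial [([0.466, -0.3917, 0.0019], 0.44)]
slim_vial [([0.571, -0.2512, -0.0021], 0.56), ([0.5279, -0.32, -0.001], 0.4)]
```

View pics/side0.png

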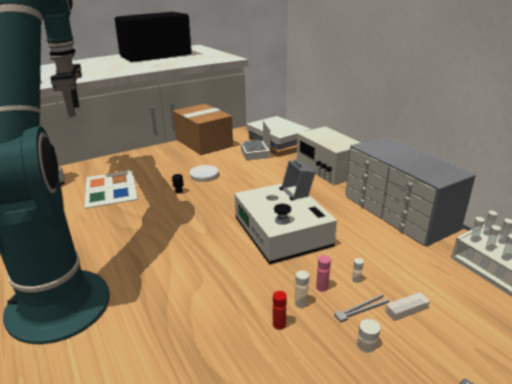

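View pics/top0.png

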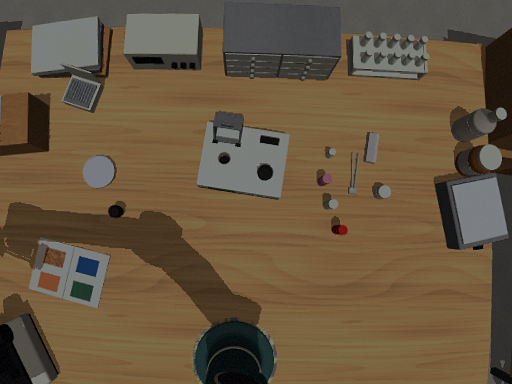

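The white-capped clear vial stands between the red look-alike (side px 279,310) and the pink one (323,272), at about side px (302,288). In the top view the photometer is at about (245,160), its lid is up at (228,125) and the key is at (265,172). I'll refine the geometry from depth.

```bash
cat > h.py <<'E'
from station import env, effector, solver, viewer, workorder, search_frame, tip_of
import cv2, numpy as np
def cloud(c,im,d,ee=None):
    "world xyz per pixel; ee=(pos,rot) for the wrist camera"
    i=viewer.camera_info(c); h,w=d.shape
    g=np.stack(np.meshgrid(np.arange(w),np.arange(h)),-1).reshape(-1,1,2).astype(np.float64)
    n=cv2.undistortPoints(g,i['intrinsics'],i['dist_coeffs']).reshape(h,w,2)
    p=np.stack([n[...,0]*d,-n[...,1]*d,-d],-1)
    if c=='wrist':
        T=i['T_tool_cam']; p=p@T[:3,:3].T+T[:3,3]
        p=p@ee[1].T+ee[0]
    else: p=p@i['rotation'].T+i['eye']
    p[d<=0]=np.nan
    return p
def shot(c,name):
    s=env.sense(); im,d=viewer.read_camera(c)
    cv2.imwrite(f'pics/{name}.png',im[:,:,::-1])
    return im,d,cloud(c,im,d,(s['ee_pos'],s['tcp_rot']))
def box(P,lo,hi): return np.all((P>lo)&(P<hi),-1)
def down(yaw):
    c,s=np.cos(yaw),np.sin(yaw)   # tool y (closing) along photometer y; tool x = -photometer x
    return np.array([[-c,-s,0],[-s,c,0],[0,0,-1.]])
E
python3 - <<'E'
from h import *
print(viewer.camera_info('wrist'))
for c in ['top','side']:
    z=np.load(c+'0.npz'); P=cloud(c,z['im'],z['d'])
    m=box(P,[.4,-.16,.066],[.68,.14,.082]); q=P[m]
    r=cv2.minAreaRect(q[:,:2].astype(np.float32)); print(c,'top',r,np.median(q[:,2]))
    m=box(P,[.4,-.28,.06],[.46,-.215,.09]); q=P[m]; print('vial',len(q),q.min(0),q.max(0),np.median(q,0))
    m=box(P,[.44,-.11,.095],[.56,-.03,.125]); q=P[m]; print('key',len(q),q.min(0),q.max(0))
    m=box(P,[.5,-.02,.09],[.7,.12,.2]); q=P[m]; print('lid',len(q),q.min(0),q.max(0))
    m=box(P,[.66,-.12,.02],[.9,.2,.5]); q=P[m]; print('behind',len(q),q.min(0) if len(q) else 0,q.max(0) if len(q) else 0)
E
```

```text
{'intrinsics': array([[294.45021772,   0.        , 255.05546816],
       [  0.        , 294.45021772, 191.69632894],
       [  0.        ,   0.        ,   1.        ]]), 'dist_coeffs': array([-0.0015312,  0.       ,  0.       ,  0.       ,  0.       ]), 'T_tool_cam': array([[ 2.30514998e-04,  9.63559254e-01,  2.67494879e-01,
         7.54455318e-02],
       [ 9.99999879e-01, -3.38664327e-04,  3.58168264e-04,
         3.81258411e-04],
       [ 4.35707318e-04,  2.67494764e-01, -9.63559215e-01,
        -2.03609307e-01],
       [ 0.00000000e+00,  0.00000000e+00,  0.00000000e+00,
         1.00000000e+00]])}
top top ((0.5412788987159729, -0.01077195256948471), (0.22092871367931366, 0.17121125757694244), 82.54251861572266) 0.07492643699463608
vial 88 [ 0.41791554 -0.25800025  0.06017155] [ 0.44167773 -0.23356234  0.0788089 ] [ 0.42875137 -0.24482092  0.07472326]
key 194 [ 0.48469622 -0.08398787  0.10206301] [ 0.52305521 -0.04851225  0.11427687]
lid 513 [ 0.5813698  -0.00751566  0.09014063] [0.6473885  0.06785385 0.16384601]
behind 5369 [ 0.78301257 -0.11998639  0.02008076] [0.89998717 0.19992913 0.16577802]
side top ((0.5392214059829712, -0.010876819491386414), (0.2255174070596695, 0.17261914908885956), 82.34530639648438) 0.07329620025943678
vial 167 [ 0.41527698 -0.26272773  0.06008632] [ 0.44268279 -0.23643212  0.07749494] [ 0.42539516 -0.25313135  0.07341927]
key 173 [ 0.48135953 -0.08740697  0.0951208 ] [ 0.52107024 -0.04785408  0.11031601]
lid 708 [ 0.58019216 -0.00932634  0.09009686] [0.64610774 0.06908543 0.1598211 ]
behind 4265 [ 0.78013439 -0.11999862  0.02015135] [0.89993039 0.19981906 0.16153487]
```

```bash
python3 - <<'E'
from h import *
R=down(np.radians(-7.5))
p=env.sense()['ee_pos']; env.movel([p[0],p[1],.32],rate=.3)
env.reach([.40,-.2465,.25],R)
s=env.sense(); print(s['t'],s['ee_pos'],s['joint_positions'])
im,d,P=shot('wrist','w1')
q=P[box(P,[.39,-.29,.066],[.47,-.20,.09])]; print('vial',len(q),q.min(0),q.max(0),np.median(q,0), cv2.minEnclosingCircle(q[:,:2].astype(np.float32)))
print(tip_of('wrist','tall_vial'))
E
```

```text
4.6667 [ 0.40047202 -0.24593434  0.24998822] [ 4.91032149e-01  8.99704898e-02 -1.21881984e-02  1.94574925e+00
  1.06433238e-03  1.10584747e+00  1.91966829e+00]
vial 305 [ 0.41563354 -0.25878947  0.0663152 ] [ 0.44044294 -0.23309063  0.07788291] [ 0.42731797 -0.24565295  0.07548449] ((0.42815831303596497, -0.24583010375499725), 0.013017520308494568)
[{'at': [0.4983, -0.228, 0.002], 'score': 0.71}, {'at': [0.4246, -0.2494, 0.0009], 'score': 0.59}]
```

View pics/w1.png

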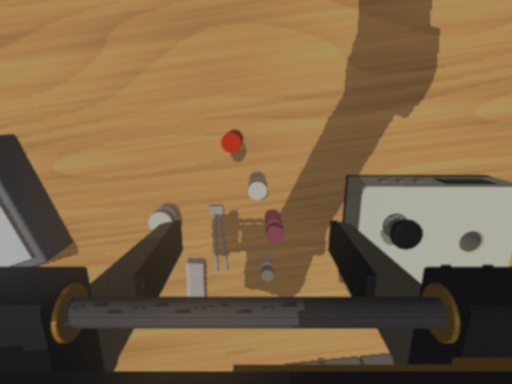

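The white vial cap is at px (258,188), red at (231,142), pink at (274,227). The depth circle fit gives a radius of 13.0 mm, which matches the tall vial. I'll grasp it and then look at the well.

```bash
python3 - <<'E'
from h import *
R=down(np.radians(-7.5)); v=np.array([.4283,-.2459])
env.reach([*v,.16],R); env.movel([*v,.050],R,rate=.12)
effector.grasp(15); s=env.sense(); print(s['t'],s['gripper_width'],s['grasp_force'],s['ee_pos'])
env.movel([*v,.27],rate=.25); s=env.sense(); print(s['gripper_width'],s['wrist_force'])
c,sn=np.cos(np.radians(-7.5)),np.sin(np.radians(-7.5)); Rz=np.array([[c,-sn],[sn,c]])
w=np.array([.541,-.0108])+Rz@[-.005,.05]; print('well pred',w)
env.reach([*(w+Rz@[-.07,-.03]),.27],R)
im,d,P=shot('wrist','w2'); np.savez('w2.npz',im=im,d=d,P=P)
s=env.sense(); print(s['t'],s['ee_pos'],s['gripper_width'])
q=P[box(P,[w[0]-.03,w[1]-.03,.02],[w[0]+.03,w[1]+.03,.068])]; print('hole',len(q),q.min(0),q.max(0),np.median(q,0))
q=P[box(P,[.4,-.16,.068],[.68,.14,.081])];print('top',len(q),np.median(q[:,2]),cv2.minAreaRect(q[:,:2].astype(np.float32)))
q=P[box(P,[.44,-.12,.1],[.56,-.03,.125])]; print('key',len(q),np.median(q[:,2]),cv2.minEnclosingCircle(q[:,:2].astype(np.float32)))
for n in ['well_mouth','well_floor','lid_hinge','lid_back','key_top']: print(n,tip_of('wrist',n)[:2])
E
```

```text
7.6417 0.0003890667478318515 0.0 [ 0.42824194 -0.24589491  0.04996757]
0.0006725510028320412 [ 0.63777126 -0.23729804 -0.24100598]
well pred [0.54256909 0.03942487]
9.7667 [0.46924856 0.01708219 0.26957106] 0.0003461412533391786
hole 308 [0.54023383 0.02660974 0.02820833] [0.5565368  0.0568403  0.06792307] [0.55143847 0.04248692 0.03737972]
top 12770 0.07568528854548026 ((0.535004198551178, -0.008265301585197449), (0.22064347565174103, 0.1624656468629837), 82.52420806884766)
key 726 0.1106040387540469 ((0.5015659928321838, -0.06458607316017151), 0.020280668511986732)
well_mouth [{'at': [0.5427, 0.0371, 0.0752], 'score': 0.63}]
well_floor [{'at': [0.5437, 0.0424, 0.0299], 'score': 0.81}]
lid_hinge [{'at': [0.58, 0.0381, 0.0736], 'score': 0.58}, {'at': [0.5054, 0.3964, 0.0001], 'score': 0.16}]
lid_back [{'at': [0.4651, -0.396, 0.0069], 'score': 0.27}]
key_top [{'at': [0.5009, -0.0668, 0.1077], 'score': 0.67}]
```

View pics/w2.png

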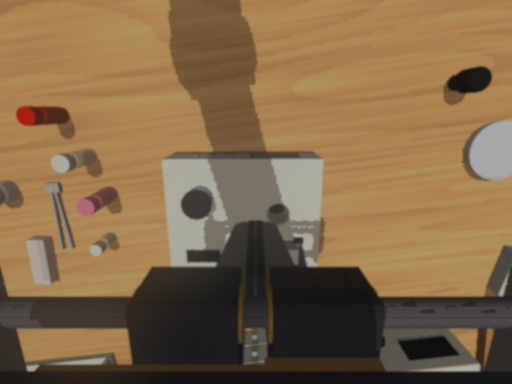

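The fingers closed on nothing. The vial still stands at px (65,162), so I'll check where it is and whether it moved.

```bash
python3 - <<'E'
from h import *
z=np.load('w2.npz');P=z['P']
q=P[box(P,[.36,-.30,.068],[.47,-.20,.09])]; print('w2 vial',len(q),q.min(0),q.max(0))
R=down(np.radians(-7.5))
im,d,P=shot('top','t2')
q=P[box(P,[.39,-.29,.06],[.47,-.21,.09])]; print('top vial',len(q),q.min(0),q.max(0),np.median(q,0))
im,d,P=shot('side','s2')
q=P[box(P,[.39,-.29,.06],[.47,-.21,.09])]; print('side vial',len(q),q.min(0),q.max(0),np.median(q,0))
cv2.imwrite('pics/s2c.png',cv2.resize(im[180:372,180:436,::-1],None,fx=3,fy=3))
E
```

```text
w2 vial 546 [ 0.36007423 -0.28405907  0.06806747] [ 0.44113918 -0.23260689  0.07790505]
top vial 90 [ 0.41798177 -0.25882015  0.06090821] [ 0.44173207 -0.2333641   0.07881594] [ 0.42867752 -0.2449287   0.07406561]
side vial 168 [ 0.41556708 -0.26086589  0.06001446] [ 0.44217063 -0.23643051  0.07640686] [ 0.42580488 -0.25290662  0.07328803]
```

View pics/s2c.png

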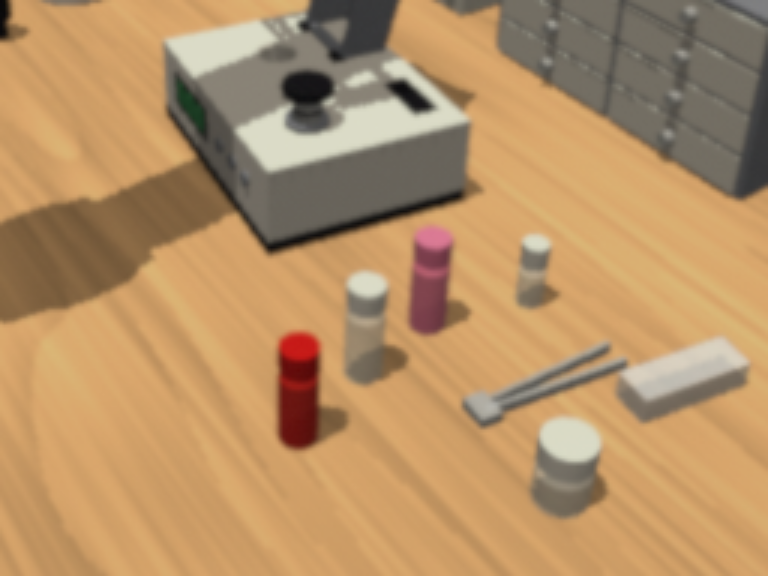

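The vial (crop px 366,327) is unmoved and upright. I'll retry and take side pictures before and after closing to see what happens.

```bash
python3 - <<'E'
from h import *
R=down(np.radians(-7.5)); v=np.array([.4288,-.2459])
effector.release(); print(env.sense()['gripper_width'])
env.reach([*v,.20],R); env.movel([*v,.050],R,rate=.15)
s=env.sense(); print(s['t'],s['gripper_width'],s['ee_pos'],s['tcp_rot'].round(3).tolist())
a=shot('side','s3')[0]; w=shot('wrist','w3')[0]
effector.grasp(15); s=env.sense(); print(s['t'],s['gripper_width'],s['grasp_force'],s['ee_pos'],s['wrist_force'])
b=shot('side','s4')[0]; w2=shot('wrist','w4')[0]
cr=lambda i:cv2.resize(i[170:350,220:400],(400,300))
f=lambda i:cv2.resize(i,(400,300))
cv2.imwrite('pics/m3.png',np.vstack([np.hstack([cr(a),cr(b)]),np.hstack([f(w),f(w2)])])[:,:,::-1])
E
```

```text
0.09242010608729603
13.7167 0.0919266157319713 [ 0.42950842 -0.24611086  0.05072116] [[-0.991, 0.13, 0.001], [0.13, 0.991, -0.001], [-0.001, -0.0, -1.0]]
15.1583 0.0007321467225197607 0.0 [ 0.42879317 -0.24590877  0.04999996] [ 0.52252498  0.23613435 -0.09692161]
```

View pics/m3.png

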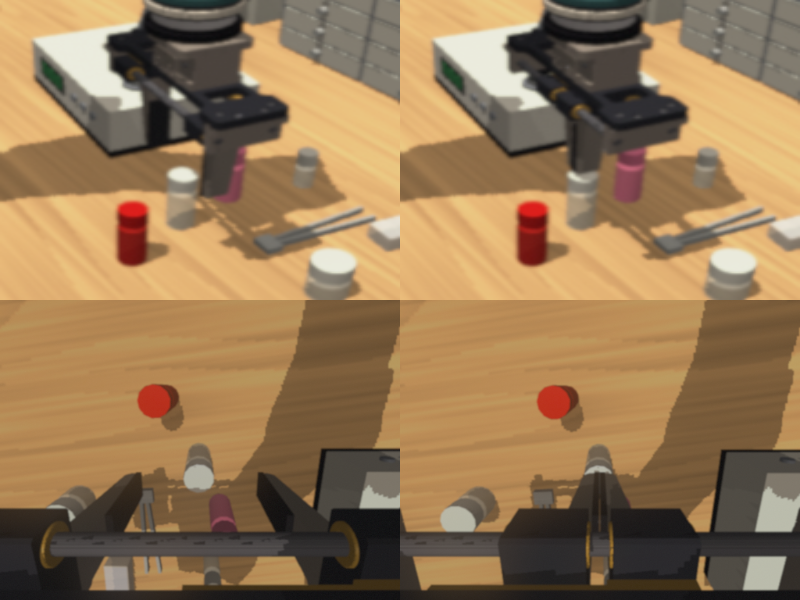

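In the closed frame (right), the fingertips sit above and in front of the cap at montage px (598,475) instead of around it. So the real tips are not where the reported TCP is. I'll measure the finger in the depth image.

```bash
python3 - <<'E'
from h import *
im,d,P=shot('wrist','w5'); s=env.sense(); print(s['t'],s['ee_pos'],s['joint_positions'])
T=(P-s['ee_pos'])@s['tcp_rot']
for r in range(200,290,6):
    print(r, [(np.round(T[r,c]*1000).astype(int).tolist()) for c in (235,248,255,262,275)])
i=viewer.camera_info('side')
im,d,Ps=shot('side','s5')
T=(Ps-s['ee_pos'])@s['tcp_rot']
m=box(T,[-.04,-.04,-.09],[.04,.04,.03]); q=T[m]*1000
h=np.round(q[:,2]/5)*5
for z in np.unique(h): k=q[h==z]; print('side z',z,len(k),k[:,:2].min(0).round(),k[:,:2].max(0).round(),im[m][h==z].mean(0).round())
E
```

```text
15.3083 [ 0.42878025 -0.24588342  0.04998835] [ 0.46684782  0.40085516 -0.01662588  2.07874385  0.01056263  0.66212699
  1.88313159]
200 [[-2, -18, 49], [11, -5, 4], [13, 0, -2], [11, 5, 5], [-2, 18, 48]]
206 [[-8, -18, 48], [12, -4, -13], [13, 0, -14], [12, 5, -12], [-8, 18, 49]]
212 [[-14, -18, 50], [12, -4, -24], [13, 0, -26], [12, 5, -24], [-14, 18, 50]]
218 [[-20, -18, 50], [8, -4, -25], [8, 0, -25], [8, 5, -25], [-19, 18, 48]]
224 [[9, -12, -37], [9, -4, -38], [10, 0, -41], [10, 4, -40], [10, 12, -39]]
230 [[9, -11, -47], [10, -4, -48], [10, 0, -50], [11, 4, -50], [10, 12, -49]]
236 [[10, -11, -57], [10, -3, -58], [10, 0, -57], [10, 4, -58], [10, 11, -57]]
242 [[10, -10, -65], [10, -3, -65], [10, 0, -65], [10, 4, -65], [10, 11, -65]]
248 [[10, -9, -72], [10, -3, -71], [10, 0, -72], [11, 4, -73], [10, 10, -72]]
254 [[10, -9, -78], [10, -3, -78], [10, 0, -78], [10, 4, -78], [11, 10, -80]]
260 [[11, -9, -85], [10, -3, -84], [9, 0, -81], [10, 3, -84], [11, 9, -85]]
266 [[32, -5, -127], [10, -3, -89], [5, 0, -81], [10, 3, -89], [31, 6, -127]]
272 [[32, -5, -130], [10, -3, -94], [4, 
[... 816 characters left out ...]
ide z -30.0 3 [ 8. -8.] [10.  8.] [115. 102.  86.]
side z -25.0 75 [-13. -15.] [12.  5.] [162. 156. 141.]
side z -20.0 25 [-11. -15.] [12.  2.] [138. 131. 117.]
side z -15.0 32 [-12. -15.] [13. -0.] [125. 117. 105.]
side z -10.0 26 [ -7. -15.] [12. -0.] [129. 121. 109.]
side z -5.0 20 [ -8. -13.] [12. -0.] [160. 147. 127.]
side z 0.0 34 [ -9. -15.] [12.  3.] [160. 144. 122.]
side z 5.0 24 [ -9. -16.] [12.  3.] [158. 138. 112.]
side z 10.0 24 [ -6. -15.] [12.  3.] [160. 140. 113.]
side z 15.0 27 [ -9. -14.] [13.  4.] [166. 145. 116.]
side z 20.0 26 [ -9. -14.] [13.  2.] [162. 142. 114.]
side z 25.0 23 [ -9. -14.] [12.  3.] [147. 130. 107.]
side z 30.0 15 [-11. -15.] [12.  1.] [140. 125. 103.]
```

The finger ends about 30 to 37 mm short of the reported TCP along tool z, with no visible lateral offset. I'll refine this and then grasp using the corrected tip.

```bash
python3 - <<'E'
from h import *
p=env.sense()['ee_pos']; env.movel([p[0],p[1],.085],rate=.2)
im,d,P=shot('wrist','w6'); s=env.sense()
T=(P-s['ee_pos'])@s['tcp_rot']
for r in range(214,230): print(r,[(np.round(T[r,c]*1000,1).tolist()) for c in (240,247,263,270)])
im,d,Ps=shot('side','s6'); T=(Ps-s['ee_pos'])@s['tcp_rot']
m=box(T,[-.02,-.025,-.06],[.02,.025,.0])
q=T[m]*1000; print(np.sort(q[:,2])[-25:].round(1), s['t'])
E
```

```text
214 [[-2.6, -11.5, 9.4], [-2.4, -6.1, 9.0], [-2.4, 6.1, 9.0], [-2.6, 11.6, 9.5]]
215 [[-3.7, -11.6, 10.3], [-2.7, -6.1, 7.5], [-2.9, 6.1, 8.1], [-3.2, 11.5, 8.9]]
216 [[-4.4, -11.6, 9.9], [-4.2, -6.2, 9.4], [-4.3, 6.2, 9.8], [-32.0, 15.5, 84.5]]
217 [[-5.1, -11.6, 9.7], [-5.0, -6.2, 9.3], [-4.8, 6.2, 9.0], [-33.0, 15.5, 84.3]]
218 [[-33.9, -15.7, 83.7], [-6.0, -6.2, 9.9], [-5.4, 6.2, 8.4], [-34.2, 15.6, 84.5]]
219 [[-35.0, -15.7, 83.5], [-6.5, -6.2, 9.0], [-6.6, 6.2, 9.4], [-35.3, 15.6, 84.3]]
220 [[nan, nan, nan], [-7.4, -6.2, 9.1], [-7.1, 6.2, 8.5], [-36.3, 15.6, 84.2]]
221 [[-38.1, -15.9, 85.9], [-8.2, -6.2, 9.0], [-8.0, 6.2, 8.7], [-37.8, 15.6, 85.0]]
222 [[8.7, -9.1, -35.9], [8.6, -4.8, -35.8], [8.4, 5.0, -35.2], [8.9, 9.2, -36.5]]
223 [[8.4, -9.1, -36.8], [8.6, -4.8, -37.3], [8.5, 4.9, -37.2], [8.7, 9.1, -37.6]]
224 [[8.9, -8.9, -39.6], [9.2, -4.7, -40.5], [8.4, 4.9, -38.4], [8.5, 9.1, -38.8]]
225 [[8.8, -8.9, -41.0], [8.8, -4.7, -40.9], [9.1, 4.8, -41.6], [9.1, 8.9, -41.6]]
226 [[9.2, -8.7, -43.4], [9.0, -4.6, -43.1], [8.7, 4.8, -42.4], [8.6, 8.9, -42.0]]
227 [[9.0, -8.7, -44.6], [8.6, -4.6, -43.7], [9.3, 4.7, -45.2], [8.8, 8.8, -44.1]]
228 [[9.2, -8.6, -46.4], [8.9, -4.6, -45.9], [9.4, 4.7, -47.0], [8.9, 8.7, -45.8]]
229 [[8.7, -8.6, -46.8], [9.4, -4.5, -48.4], [9.0, 4.7, -47.6], [9.6, 8.6, -48.9]]
[-37.2 -36.8 -36.7 -36.6 -36.3 -36.3 -36.2 -36.1 -35.9 -35.8 -35.3 -35.2
 -35.  -34.6 -34.1 -34.1 -34.  -34.  -34.  -33.9 -33.3 -32.9 -31.7 -31.6
 -31.1] 15.7333
```

The tip offset is about 34.5 mm, purely along the tool axis. Next I grasp with that correction, then take a clean look at the well.

```bash
cat >> h.py <<'E'
L=.0345   # true tips lie this far short of the reported TCP
Y0=np.radians(-7.5); c0,s0=np.cos(Y0),np.sin(Y0); Rz=np.array([[c0,-s0],[s0,c0]]); R0=down(Y0)
def tl(xy,z,rate=.15): env.movel([xy[0],xy[1],z-L],R0,rate=rate)     # tip to z, straight
def tr(xy,z): env.reach([xy[0],xy[1],z-L],R0)
E
python3 - <<'E'
from h import *
v=np.array([.4288,-.2459])
p=env.sense()['ee_pos']; effector.release(); tl(v,.050,.12)
effector.grasp(15); s=env.sense(); print(s['t'],s['gripper_width'],s['grasp_force'],s['ee_pos'],s['wrist_force'])
if s['gripper_width']<.02: raise SystemExit
tl(v,.24,.25); s=env.sense(); print(s['gripper_width'],s['wrist_force'])
w=np.array([.5417,.0403]); tr(w+Rz@[-.11,0],.25)
s=env.sense(); im,d,P=shot('wrist','w7'); np.savez('w7.npz',im=im,d=d,P=P)
i=viewer.camera_info('wrist'); cam=s['ee_pos']+s['tcp_rot']@i['T_tool_cam'][:3,3]
D=P-cam; M=cam+D*((.0755-cam[2])/D[...,2])[...,None]
r=np.hypot(M[...,0]-w[0],M[...,1]-w[1])
for th in (.066,.069,.072):
    m=(r<.028)&(P[...,2]<th)&(P[...,2]>.01); q=M[m][:,:2].astype(np.float32); print(th,len(q),q.mean(0),cv2.minEnclosingCircle(q),q.min(0),q.max(0))
q=P[box(P,[.44,-.12,.104],[.56,-.02,.125])]; print('key',len(q),np.median(q[:,2]),cv2.minEnclosingCircle(q[:,:2].astype(np.float32)))
q=P[box(P,[.4,-.16,.070],[.68,.14,.081])]; print('top',np.median(q[:,2]),cv2.minAreaRect(q[:,:2].astype(np.float32)))
print(s['t'],s['ee_pos'],s['gripper_width'],s['grasp_force'])
E
```

```text
18.9083 0.024647285209271223 14.979759310372174 [ 0.42874835 -0.2458734   0.01545388] [ 0.46629891 -0.80656442 -0.41777253]
0.02470948393439518 [-0.47875789  0.91401629 -0.78924778]<stdin>:13: RuntimeWarning: Mean of empty slice.
  ret = um.true_divide(
Traceback (most recent call last):
ValueError: zero-size array to reduction operation minimum which has no identity
```

View pics/w7.png

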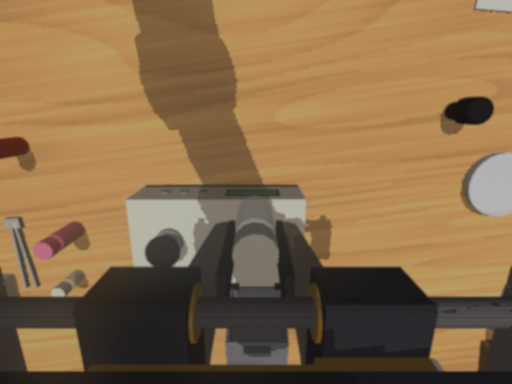

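The vial is held at px (257,250) and hides the well here, so I'll shift sideways and look again.

```bash
cat > well.py <<'E'
from h import *
w=np.array([.5417,.0403]); tl(w+Rz@[0,.06],.25,.25)
s=env.sense(); im,d,P=shot('wrist','w8'); np.savez('w8.npz',im=im,d=d,P=P)
i=viewer.camera_info('wrist'); cam=s['ee_pos']+s['tcp_rot']@i['T_tool_cam'][:3,3]
D=P-cam; M=cam+D*((.0755-cam[2])/D[...,2])[...,None]
r=np.hypot(M[...,0]-w[0],M[...,1]-w[1])
for th in (.066,.069,.072):
    m=(r<.028)&(P[...,2]<th)&(P[...,2]>.01); q=M[m][:,:2].astype(np.float32)
    if len(q): print(th,len(q),q.mean(0),cv2.minEnclosingCircle(q),q.min(0),q.max(0))
m=(r<.045)&(P[...,2]<.055); print(P[m].min(0),P[m].max(0)) if m.any() else 0
q=P[box(P,[.44,-.12,.104],[.56,-.02,.125])]; print('key',len(q),np.median(q[:,2]),cv2.minEnclosingCircle(q[:,:2].astype(np.float32)))
q=P[box(P,[.4,-.16,.070],[.68,.14,.081])]; print('top',np.median(q[:,2]),cv2.minAreaRect(q[:,:2].astype(np.float32)))
T=(P-s['ee_pos'])@s['tcp_rot']
q=T[box(T,[-.03,-.03,-.035],[.03,.03,.04])]*1000
for z in range(-30,35,10):
    k=q[abs(q[:,2]-z)<5]; print('vial@',z,len(k),k.min(0).round(1) if len(k) else '',k.max(0).round(1) if len(k) else '')
print(s['t'],s['ee_pos'],s['gripper_width'],s['grasp_force'])
print(tip_of('wrist','well_mouth'),tip_of('wrist','well_floor'))
E
python3 well.py
```

```text
0.066 457 [0.5395782  0.04261312] ((0.5395374298095703, 0.04268883541226387), 0.014904824085533619) [0.5252766  0.02837753] [0.553898   0.05687086]
0.069 471 [0.5397036  0.04227574] ((0.5397642850875854, 0.042470984160900116), 0.014990114606916904) [0.5252766  0.02770229] [0.5540556  0.05687086]
0.072 498 [0.5401728  0.04194006] ((0.5404973030090332, 0.041662298142910004), 0.01540282927453518) [0.5252766 0.0269726] [0.55512214 0.05687086]
[0.53045757 0.02556546 0.02893722] [0.55646348 0.05098473 0.05481545]
key 1165 0.11062207627858842 ((0.501556932926178, -0.06389109045267105), 0.02010606974363327)
top 0.07575283568247507 ((0.539409339427948, -0.009826123714447021), (0.22015118598937988, 0.1705220490694046), 82.50028228759766)
vial@ -30 227 [  2.8 -21.2 -35. ] [ 13.2  22.3 -25. ]
vial@ -20 168 [  0.7 -12.5 -25. ] [ 13.3  12.8 -15.1]
vial@ -10 152 [  1.4 -12.4 -14.9] [13.2 12.9 -5. ]
vial@ 0 133 [  0.4 -12.7  -4.9] [13.2 12.7  5. ]
vial@ 10 100 [  0.6 -12.8   5. ] [13.3 12.6 14.7]
vial@ 20 0  
vial@ 30 0  
21.6667 [0.54856565 0.09872839 0.21472375] 0.024509783421356388 14.979673116467893
[{'at': [0.5689, -0.2476, -0.0008], 'score': 0.28}] [{'at': [0.546, 0.0394, 0.0295], 'score': 0.93}]
```

View pics/w8.png

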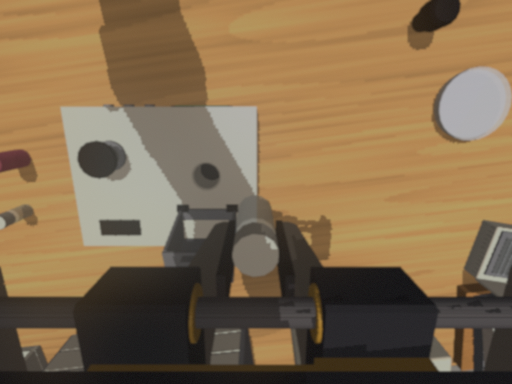

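The well is at px (206,175) in clear view, and the photometer rectangle fits exactly (220 x 170 mm, yaw −7.5°). The vial is vertical in the grip, so I'll insert it while watching the force.

```bash
python3 - <<'E'
from h import *
w=np.array([.5406,.0415])+[.0002,0]
tl(w,.25,.25); tl(w,.133,.2); env.pause(.1)
f0=env.sense()['wrist_force']; print(env.sense()['t'],f0)
z=.133; 
while z>.0795:
    z=max(z-.005,.079) if z>.085 else z-.0015
    tl(w,z,.05); s=env.sense(); f=s['wrist_force']-f0; print(round(z,4),round(s['ee_pos'][2]+L,4),f.round(2),round(s['gripper_width'],4))
    if f[2]>4 or np.hypot(*f[:2])>5: print('stop'); break
print(s['t'])
E
```

```text
23.0333 [-0.31946716  0.33257605  0.33863308]
0.128 0.1283 [ 0.1  -0.98  0.38] 0.0249
0.123 0.1226 [ 0.29 -0.17 -1.43] 0.0244
0.118 0.1176 [ 0.04 -0.28 -1.25] 0.0247
0.113 0.1126 [ 1.03 -1.41  0.13] 0.025
0.108 0.1076 [-0.23 -0.4  -0.46] 0.0245
0.103 0.1026 [ 0.91  0.34 -1.46] 0.0247
0.098 0.0976 [ 0.04  0.28 -2.06] 0.0246
0.093 0.0926 [-0.14 -0.74 -1.91] 0.0247
0.088 0.0876 [ 0.58 -0.49 -0.6 ] 0.0246
0.083 0.0826 [-0.73 -0.32  0.11] 0.0247
0.0815 0.0814 [-0.07 -0.12 -1.02] 0.0243
0.08 0.08 [-0.21 -0.41 -0.73] 0.0246
0.0785 0.0795 [-1.71 -1.6   7.38] 0.0247
stop
26.2833
```

The vial is seated: floor contact came at the predicted height. I'll release, back off, check it, and go behind the lid.

```bash
cat >> h.py <<'E'
C=np.array([.5397,-.0093]); H=C+Rz@[.035,.05]
def ph(x,y): return C+Rz@[x,y]
E
python3 - <<'E'
from h import *
w=np.array([.5408,.0415])
effector.release(); tl(w,.20,.25)
s=env.sense(); im,d,P=shot('wrist','w9')
q=P[box(P,[.51,.01,.09],[.57,.075,.118])]; print('cap',len(q),np.median(q[:,2]),cv2.minEnclosingCircle(q[:,:2].astype(np.float32)))
im2,d2,P2=shot('top','t9')
rel=(P2[...,:2]-H)@Rz; A=np.dstack([rel,P2[...,2]-.075])
m=box(A,[-.02,-.04,.02],[.1,.04,.1]); q=A[m]*1000; print('lid photometer-frame min/max',len(q),q.min(0),q.max(0))
tl(w,.26,.3); effector.grasp(15)
b=ph(.035+.098,.05); tl(b,.26,.3); tl(b,.128,.25)
s=env.sense(); print(s['t'],s['ee_pos'],s['wrist_force'],s['gripper_width'])
im,d,P=shot('side','s9')
cv2.imwrite('pics/s9c.png',cv2.resize(im[110:290,200:400,::-1],(800,600))) 
E
```

```text
cap 648 0.10546407461348578 ((0.5405057072639465, 0.04176909849047661), 0.013048717752099037)Traceback (most recent call last):
  File "<stdin>", line 8, in <module>
    return umr_minimum(a, axis, None, out, keepdims, initial, where)
ValueError: zero-size array to reduction operation minimum which has no identity
```

The cap top is at 105.5 mm, so the vial is fully seated. I'll take the lid extents from the first top image and carry on.

```bash
python3 - <<'E'
from h import *
w=np.array([.5408,.0415])
z=np.load('top0.npz'); P2=cloud('top',z['im'],z['d'])
rel=(P2[...,:2]-H)@Rz; A=np.dstack([rel,P2[...,2]-.075])
q=A[box(A,[-.02,-.05,.02],[.1,.05,.1])]*1000; print('lid',len(q),q.min(0).round(),q.max(0).round())
if q[:,0].max()>78: raise SystemExit
tl(w,.26,.3); effector.grasp(15)
b=ph(.035+.098,.05); tl(b,.26,.3); tl(b,.128,.25)
s=env.sense(); print(s['t'],s['ee_pos'],s['wrist_force'],s['gripper_width'])
im,d,P=shot('side','s9')
cv2.imwrite('pics/s9c.png',cv2.resize(im[110:290,200:400,::-1],(800,600))) 
E
```

```text
lid 506 [  8. -36.  20.] [64. 34. 89.]
31.0583 [0.67879034 0.02329098 0.09528934] [ 1.00287954  0.17284897 -0.13875067] 0.000491116516762496
```

View pics/s9c.png

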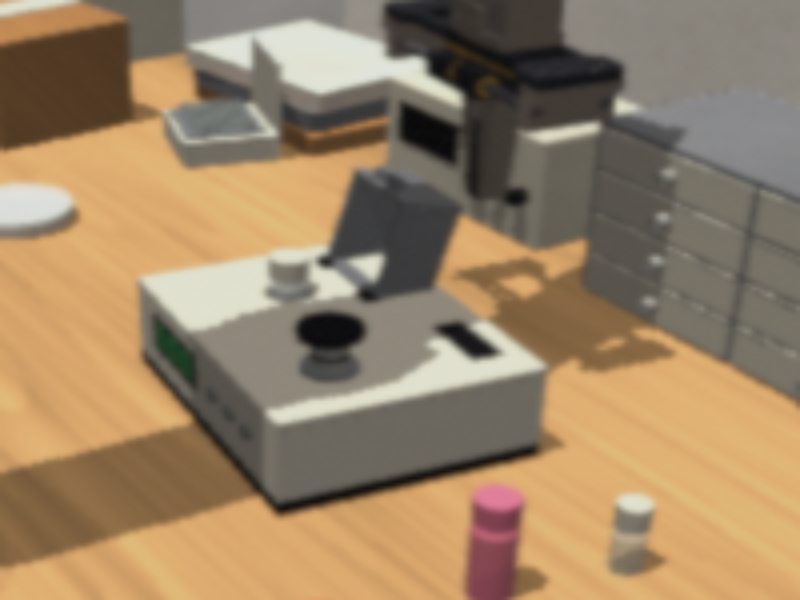

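The vial's cap stands out of the well at px (288,270), the lid is open at (395,235), and the closed fingers are clear behind it at (490,150). Now I sweep the lid shut.

```bash
python3 - <<'E'
from h import *
f0=env.sense()['wrist_force']
def go(x,z,rate=.12):
    tl(C+Rz@[.035+x,.05],.075+z,rate); s=env.sense(); f=s['wrist_force']-f0
    print(np.round([x*1e3,z*1e3],1),round((s['ee_pos'][2]+L-.075)*1e3,1),f.round(1)); return f
for th in (1.75,1.5,1.25,1.0,.8,.6,.42,.26,.12,.02):
    u=np.array([-np.cos(th),np.sin(th)]); n=np.array([np.sin(th),np.cos(th)])
    p=.070*u+.042*n
    f=go(p[0]+.010,p[1]+.001)
    if np.linalg.norm(f)>20: print('stop',th); break
else:
    z=.042
    while z>.034 and f[2]<9: f=go(p[0]+.010,z,.05); z-=.0015
print(env.sense()['t'])
im,d,P=shot('side','s10')
cv2.imwrite('pics/s10c.png',cv2.resize(im[110:290,200:400,::-1],(800,600))) 
E
```

```text
[63.8 62.4] 64.0 [ 1.7  0.6 -0.3]
[46.9 73.8] 73.7 [-0.9  0.  -1.1]
[27.8 80.7] 80.3 [ 0.4  0.6 -0.6]
[ 7.5 82.6] 82.2 [ 0.2  1.3 -1.1]
[-8.6 80.5] 80.3 [ 0.7  0.8 -1.3]
[-24.1  75.2] 75.1 [0.4 0.5 0. ]
[-36.8  67.9] 67.8 [ 0.6  1.  -1.8]
[-46.8  59.6] 59.5 [ 0.8  1.2 -0.4]
[-54.5  51.1] 51.0 [ 0.4  1.6 -0.8]
[-59.1  44.4] 44.4 [ 0.4  0.  -1.5]
[-59.1  42. ] 43.9 [-5.2  0.2 15.4]
34.35
```

View pics/s10c.png

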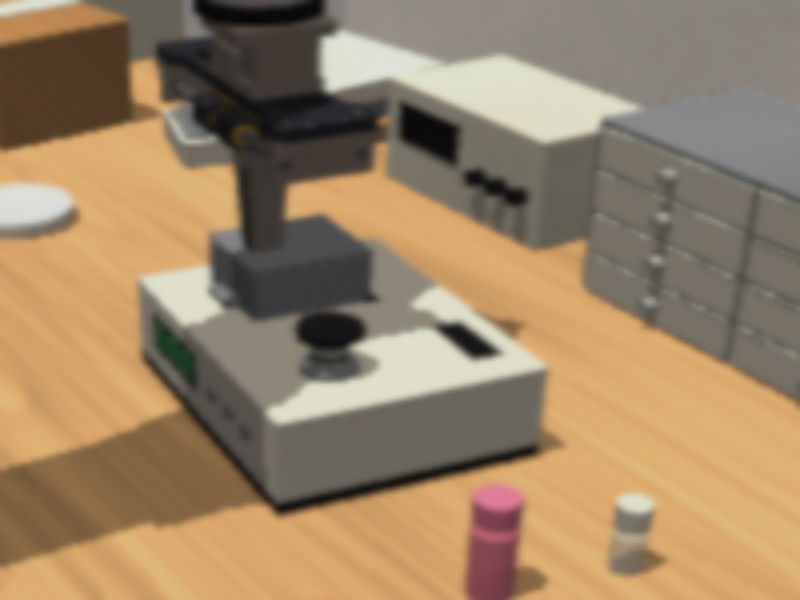

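The lid is down at px (290,265) and was pressed with 15 N. I'll lift off, verify it's flat by depth, then approach the key.

```bash
python3 - <<'E'
from h import *
k=np.array([.5018,-.0646])
tl(C+Rz@[-.024,.05],.20,.25); tl(k,.20,.25); env.pause(.1)
s=env.sense(); im,d,P=shot('wrist','w11'); 
rel=(P[...,:2]-H)@Rz; A=np.dstack([rel,P[...,2]-.075])*1000
q=A[box(A,[-100,-40,25],[10,40,60])]; print(len(q),q.min(0).round(1),q.max(0).round(1))
for x in range(-78,5,12):
    m=q[abs(q[:,0]-x)<4]; print(x,len(m),np.median(m[:,2]).round(1) if len(m) else '')
m=A[box(A,[-92,-15,2],[-83,15,25])]; print('lip',len(m),np.median(m,0).round(1) if len(m) else '')
g=A[box(A,[-130,-40,-5],[-100,30,5])]; print('face',len(g),np.median(g[:,2]).round(1) if len(g) else '')
q=P[box(P,[.45,-.12,.09],[.56,-.02,.125])]; print('key',len(q),np.median(q[:,2]),cv2.minEnclosingCircle(q[:,:2].astype(np.float32)))
top=shot('top','t11')[2]
rel=(top[...,:2]-H)@Rz; A=np.dstack([rel,top[...,2]-.075])*1000
for x in range(-78,5,12):
    m=A[box(A,[x-4,-33,25],[x+4,33,60])]; print('t',x,len(m),np.median(m[:,2]).round(1) if len(m) else '')
m=A[box(A,[-92,-15,2],[-83,15,25])]; print('lip',len(m),np.median(m,0).round(1) if len(m) else '')
print(s['t'],s['wrist_force'])
E
```

```text
6977 [-81.1 -35.3  25.1] [ 0.  34.8 45. ]
-78 950 42.1
-66 730 42.6
-54 667 42.6
-42 661 42.5
-30 631 42.5
-18 611 42.7
-6 591 42.5
lip 252 [-87.5  -1.    9.4]
face 1555 0.6
key 1428 0.1105689443907561 ((0.5013537406921387, -0.06457415968179703), 0.020002456381917)
t -78 69 41.0
t -66 56 41.3
t -54 39 42.0
t -42 39 41.5
t -30 37 41.8
t -18 37 42.6
t -6 41 41.8
lip 29 [-86.5  -1.9   7.4]
35.575 [-0.31087112  0.29249638  0.04083422]
```

The lid is flat and shut (top 42 mm above the face, even along its length). The lid contact also calibrates the tip offset to about 32.6 mm. Now I press the key with force feedback.

```bash
python3 - <<'E'
from h import *
k=np.array([.5015,-.0646])
def F(n=6):
    a=[]; 
    for _ in range(n): env.pause(.02); s=env.sense(); a.append([s['ee_pos'][2],s['wrist_force'][2]])
    return np.mean(a,0)
f0=F()[1]; env.movel([*k,.086],R0,rate=.2)
out=[]
for z in np.r_[np.arange(.082,.0715,-.001),.070,.0685,.0675]:
    env.movel([*k,z],R0,rate=.05); e,f=F(4); out.append((e,f-f0)); print(round(z,4),round(e,5),round(f-f0,2))
o=np.array(out); m=o[:,1]>2.2; c=np.polyfit(o[m,0],o[m,1],1); print('fit',c,'contact ee z at 3N',(3-c[1])/c[0],'6N at',(6-c[1])/c[0])
print(env.sense()['t'])
im,d,P=shot('side','s12'); cv2.imwrite('pics/s12c.png',cv2.resize(im[150:270,220:380,::-1],(800,600)))
E
```

```text
0.082 0.08282 -0.05
0.081 0.0811 -0.02
0.08 0.07993 0.07
0.079 0.07896 -0.5
0.078 0.07795 0.03
0.077 0.07723 2.77
0.076 0.07609 3.18
0.075 0.07504 3.83
0.074 0.07405 3.98
0.073 0.07304 3.86
0.072 0.07202 4.61
0.07 0.0701 4.83
0.0685 0.06864 5.37
0.0675 0.06767 5.31
fit [-264.87076668   23.43607775] contact ee z at 3N 0.07715490087694632 6N at 0.0658286226410224
40.7583
```

View pics/s12c.png

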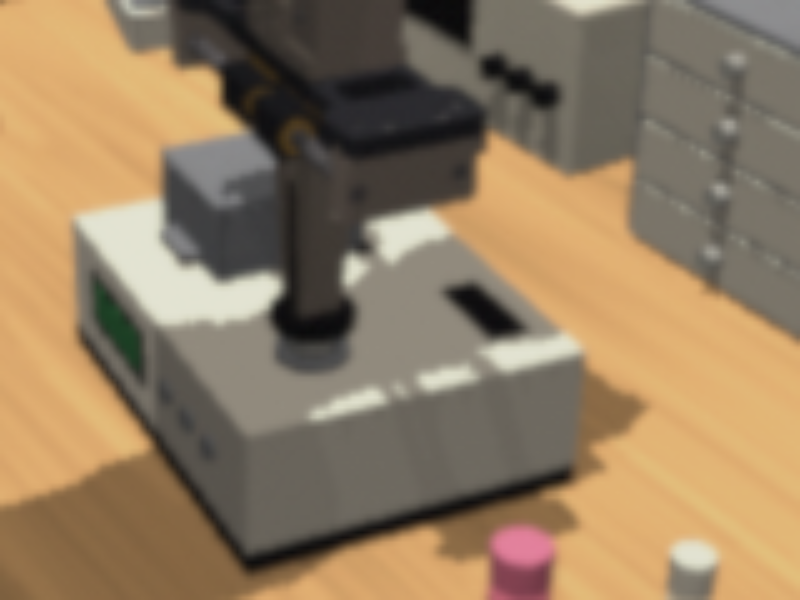

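The fingertips hold the key down at px (313,315), with the head close above the grey collar. I'll check the head height by depth against the top face before the final tweak.

```bash
python3 - <<'E'
from h import *
k=np.array([.5015,-.0646])
def meas():
    env.pause(.3); 
    out=[]
    for c in ('wrist','side','top'):
        s=env.sense(); im,d=viewer.read_camera(c); P=cloud(c,im,d,(s['ee_pos'],s['tcp_rot']))
        rel=(P[...,:2]-k)@Rz; r=np.linalg.norm(rel,axis=-1)
        a=P[(r<.0195)&(P[...,2]>.085)&(P[...,2]<.106)&((abs(rel[...,0])>.0125)|(abs(rel[...,1])>.020))][:,2]; b=P[(r>.025)&(r<.045)&(abs(P[...,2]-.075)<.005)][:,2]
        out.append((c,len(a),np.median(a).round(5) if len(a) else None,len(b),np.median(b).round(5)))
    return out
print(meas()); 
env.movel([*k,.0670],R0,rate=.03); print(meas())
a=[]
for _ in range(20): env.pause(.02); s=env.sense(); a.append([s['ee_pos'][2],s['wrist_force'][2]])
print(np.mean(a,0),s['t'])
E
```

```text
[('wrist', 445, np.float64(0.1004), 6417, np.float64(0.07568)), ('side', 26, np.float64(0.09781), 374, np.float64(0.07329)), ('top', 0, None, 66, np.float64(0.07524))]
[('wrist', 440, np.float64(0.09994), 6433, np.float64(0.07569)), ('side', 34, np.float64(0.09736), 365, np.float64(0.07344)), ('top', 0, None, 67, np.float64(0.0749))]
[0.06723149 5.79494084] 42.2917
```

```bash
python3 -c "
from h import *
print(workorder.finish_job())"
```

```text
the job is handed in; nothing more can be done
None
```

The job is handed in at about 42 s: the tall vial is seated in the well and released, the lid is fully shut, and the shutter key is being held about 10.3 mm down with the fingertips (5.8 N); the first two grasp attempts closed on nothing because the real fingertips sit about 33 mm short of the reported TCP, and the vial was not moved by either attempt.

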